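# Load a slide carrier under the sprung stage clip

## Robot

A 6-joint arm with a two-finger parallel gripper is mounted at the origin on a cart in front of the work surface, level with it; the furniture and walls round the work are solid. World frame = base frame: x ahead of the robot, y to its left, z up, the work surface at z = 0. Lengths are in m, angles in degrees, forces in N, time in s.
With the tool pointing down it reaches from about 0.4 to 0.825 m from the base axis. Payload 7 kg.
Tool frame: the origin (TCP) lies at the very end of the fingers, on their centre line; the grasp point (between the pads) lies hold_point_z behind it (hold_point_z is the distance from the TCP to the grasp point, in m); z points along the fingers, y is the direction in which the jaws open and shut (so a half turn about z gives the same grasp; the last joint's range is limited). The gripper opens to 88 mm and grips with 3 to 60 N. Pads are 19 mm wide; open, the fingers measure 130 mm over their backs; the gripper's body (78 mm by 193 mm) begins 47 mm behind the grasp point.
Start: joints at [80.334, 20.546, 0.682, 0, -70.136, -16.507], TCP at [0.298, 0.606, 0.227] pointing down, gripper open.
Joint ranges: [-176.03, 176.03], [-82.01, 121.73], [-58.28, 71.71], [-173.87, 95.51], [-174.79, -0.11], [-173.66, 173.66]. Speed limits (degrees/s): [136.94, 136.94, 172.46, 180, 180, 180].

## Interface

Orientations are given as [roll, pitch, yaw] about the fixed x, y, z axes, in that order (R = Rz(yaw) Ry(pitch) Rx(roll)).
In Python, from plant import get_obs, snapshot, close_job, hold_point_z gives the robot as it stands. The module is installed in compiled form; this text tells all that it offers.
- The arm moves only by the tool jog_arm, never from a script. Its argument "commands" is a list of rows, each a list of 4 numbers: the shift along the world's x, y, z in mm, then the turn about the world's z in degrees. In form: [[x, y, z, turn], ...]. A call has exactly 10 rows; each row shifts and turns the commanded pose from where the row before left it; what a row does not reach is not made up. A row lasts 1/12 s, in which the tool goes at most 41.7 mm and 7.16 degrees, less where a joint would pass 70% of its speed; a pose out of reach is approached as far as the arm can. A call is refused whole if a number of a shift passes 41.7 or a number of a turn 7.16, either way. A call with a gripper value outside its range is refused whole. "fingers" is the finger opening in mm, from 0 to 87.6, set as the call begins (left out, the last holds). The fingers move at their own pace and stop on an object; the grip force is fixed at half the most. Time passes only in rows, so rows that do not move let the fingers close, or fill a call up. It gives the time, the measured TCP pose, the force and the opening at its end, in the units of the state.
- get_obs(): the state, without advancing time (a new reading comes with each control period).
- snapshot(name): name is "scene" or "top" or "wrist"; returns a dict with "image" (384x512x3 uint8, red, green, blue), "fov_y" (degrees; the focal length in pixels is half the picture's height over the tangent of half this angle, whatever the lens; pixels are square), "cx", "cy" (the principal point, pixels), "rvec" (rotation vector, rad) and "tvec" (3), from world to camera coordinates, as OpenCV has them; the wrist camera has in their place "mount" (4x4, takes a point from camera to tool coordinates, whose origin is the TCP and whose axes are the flange's). Camera axes: x right, y down, z forward; pixel columns grow to the right and rows downward; lengths in m; the calibration is good to about 2 mm. A picture is of the moment at which its call begins: read the wrist's pose just before it. There is no depth.
- close_job(): hands the job in, once; it reports no verdict.
The state is a dict: "clock": time; "joint_pos": joint angles; "qvel": joint speeds; "tau": joint torques, N m; "tool_pos": TCP position; "orientation": TCP orientation; "force": force on the tool from outside, world axes, zero at the start; "moment": the same for the moment, N m; "opening": finger opening in m.
Only numpy, scipy, OpenCV 4.12 (cv2) and the standard library are available. Lean on these libraries where they do the work, as an engineer would, in place of code of your own. Each camera call takes 0.05 s, during which the arm holds its last target.

## Task

Load the slide carrier into the sample stage: with one fingertip press the long black bar down and keep it down, so that the sprung clip's jaw lifts, and meanwhile push the carrier along its track with the other fingertip, by its upright tab, under the jaw until it is fully home against the end stop. Then let the bar go, so that the clip clamps the carrier, and draw clear. Only push the carrier, never lift or tip it out of its track, and leave the reagent jar, the spray bottle and the bundle of vials where they stand.

Things in the scene. Friction and masses are not known exactly. Their poses are not given: they have to be found in the camera images.
- stage: Fixed sample stage on a grey base plate 170 x 112 x 10 mm (local x -107 to +63, y -54 to +58). Origin: on the table below the clip's hinge shaft. Local x: push direction along the track, towards its end stop; z up. Hinge shaft: along x at local y 0, 30 mm up, 12 mm thick at most, in brackets at x -100 and +55 whose tops are 37 mm up. Nothing stands higher than 60 mm above the table, clip included.
- track_end (a point): Middle of the end stop's foot, on the track floor: stage local x +50, y +32, 20 mm above the table. The aluminium track runs from local x -85 to here, its centre line at local y +32, its floor 20 mm above the table, 39 mm wide between two guide rails only 4 mm high. The end stop is 7 mm high.
- clip (a joint): Angle of the sprung see-saw clip, rad: 0 at rest (jaw down, bar up), grows as the bar is pressed, hard stop at 0.5. A spring drives it back: the bar needs about 3 N to start and 7 N at the stop. The jaw lets the carrier pass above about 0.21 (its gap over the track floor: 2 mm at 0, 12 mm at 0.35, 17 mm at 0.5). With the bar let go it rests at about 0.2 on a carrier.
- bar_top (a point): Point on the top (at rest) of the clip's press bar, at the middle of its length (stage local x -42 mm, y -31); moves with the bar. The bar: lying, black, round, 14 mm thick, parallel to the track, stage local x -98 to +14, 63 mm sideways from the track's centre line; press it anywhere, a fingertip may slide along it. Its top is 44 mm above the table at rest, 37 at clip angle 0.21, 31 at 0.40, 28 at the stop.
- jaw (a point): Lowest point of the jaw's near end, under which the carrier must go; moves with the clip. The jaw is a lying rubber roll 8 mm thick on a steel bow, stage local x +18 to +44, y +30.
- carrier: Loose grey slide carrier: flat plate 50 (x) x 36 (y) x 8 mm, a glass slide let into its top, and across its rear (-x) edge an upright tab 4 mm thick, up to 22 mm above its underside. About 0.12 kg. Origin: centre of the underside, on the track floor. Rear face of the tab at local x -25 mm, front at +25. Starts in the track before the jaw; fully home its origin is at stage local x +25, y +32 mm.
- jar: Bystander: glass-stoppered reagent jar, 67 mm across, 116 mm tall, about 15 cm to the -y side of the stage's hinge. Origin: centre of its foot.
- spray: Bystander: small spray bottle, 30 mm across, 113 mm tall, about 16 cm to the -y side of the stage's hinge. Origin: centre of its foot.
- vials: Bystander: bundle of ten small vials in a band, 103 x 71 x 46 mm, about 15 cm to the +y side of the stage's hinge. Origin: centre of its foot.
Things that resemble listed ones, but are neither listed nor needed, are in the scene too. What is meant by the carrier is not brown, and is the smaller of those in its own colour.

How it is judged (in metres and radians):
On the way, in this order (a step that is already met when the one before it is completed fails the run):
1. a fingertip holds the bar down (clip above 0.21 rad) while the carrier is still before the jaw (contact force between the fingers and clip above 1 N and value of joint clip above 0.21 rad and x of carrier in the frame of stage below -0.008 m), for 0.1 s.
2. the other fingertip pushes the carrier under the jaw while the bar is held down (contact force between the fingers and clip above 1 N and contact force between the fingers and carrier above 0.1 N and x of carrier in the frame of stage above -0.004 m).
3. the carrier is home (within 2.5 mm of the end stop) with the bar still held down (contact force between the fingers and clip above 1 N and x of carrier in the frame of stage above 0.0225 m), for 0.1 s.
At the end, for the whole second after the job is handed in: The carrier lies flat in its track within 2.5 mm of the end stop, at rest, and the clip has come down on it (clip angle 0.15 to 0.25 rad) (x of carrier in the frame of stage above 0.0225 m and z of carrier in the frame of stage below 0.022 m and angle between the x axis of carrier and the x axis of stage, either way round below 0.12 rad and angle between carrier's own z axis and vertical below 0.06 rad and value of joint clip between 0.15 and 0.25 rad and linear speed of carrier below 0.01 m/s); the robot touches nothing.
It fails at once if the carrier is lifted more than 6 mm off the track floor (z of carrier in the frame of stage above 0.026 m).
It fails at once if the carrier is tipped by more than 0.25 rad (angle between carrier's own z axis and vertical above 0.25 rad).
It fails at once if the reagent jar is moved by more than 2 cm (distance of jar from where it was at the start of the episode above 0.02 m).
It fails at once if the spray bottle is moved by more than 2 cm (distance of spray from where it was at the start of the episode above 0.02 m).
It fails at once if the bundle of vials is moved by more than 2 cm (distance of vials from where it was at the start of the episode above 0.02 m).
It also fails if it takes over 37 s, if anything falls off the work surface, if the arm or the gripper's body presses on something with over 40 N, if the wrist force passes 120 N, or if a joint passes its speed limit or range.

## Working session

There is one attempt and no reset: what is moved stays moved. The work goes in short steps, Python scripts to look and compute and a tool call to move; the robot and the scene stay as the last step left them, time stands still between calls to the robot, and variables do not carry over. Pictures are saved under pics/ and viewed, and the job is handed in when it is done.

Besides the shell and the picture viewer there is one more tool, called after "Request:" by a JSON object that holds its "method" and its "body". jog_arm: Moves the arm, as the interface text tells. Its arguments: {"type":"object","properties":{"commands":{"type":"array","items":{"type":"array","items":{"type":"number"}}},"fingers":{"type":"number"}},"required":["commands"]}

```bash
mkdir -p pics
cat > h.py <<'E'
import numpy as np, cv2
from plant import get_obs, snapshot, close_job, hold_point_z
def cam(s):
    im=s["image"];h=im.shape[0];f=h/2/np.tan(np.radians(s["fov_y"])/2)
    K=np.array([[f,0,s["cx"]],[0,f,s["cy"]],[0,0,1.]])
    R=cv2.Rodrigues(np.array(s["rvec"],float))[0];t=np.array(s["tvec"],float).ravel()
    return K,R,t
def ray(K,R,t,u,v):
    d=R.T@np.linalg.solve(K,np.array([u,v,1.]));return -R.T@t,d
def onz(c,u,v,z):
    o,d=ray(*c,u,v);return o+d*(z-o[2])/d[2]
def proj(c,p):
    K,R,t=c;q=K@(R@np.asarray(p)+t);return q[:2]/q[2]
E
python3 - <<'E'
from h import *
print(get_obs(),hold_point_z if not callable(hold_point_z) else hold_point_z())
for n in ("scene","top"):
    s=snapshot(n);im=cv2.cvtColor(s["image"],cv2.COLOR_RGB2BGR);cv2.imwrite(f"pics/{n}0.png",im)
    np.save(f"{n}0.npy",s,allow_pickle=True);K,R,t=cam(s);print(n,s["fov_y"],-R.T@t)
E
```

```text
{'clock': 0.0, 'joint_pos': array([ 8.03355013e+01,  2.05911672e+01,  6.34722431e-01, -2.10315628e-02,
       -7.01363613e+01, -1.65071708e+01]), 'qvel': array([-0.04542922, -0.06061889,  0.06479093,  0.0825855 , -0.07355624,
        0.00105084]), 'tau': array([-5.39185075e-04, -5.82718170e+01,  2.93048036e+01,  6.99754804e+00,
        7.03870930e-03, -1.48589302e-04]), 'tool_pos': array([0.29751745, 0.6053512 , 0.22563006]), 'orientation': array([ 1.79905401e+02, -7.41594732e-03, -2.61788256e+01]), 'force': array([-0.01241917,  0.11132263,  0.27988594]), 'moment': array([-0.00997925,  0.02948987, -0.0549749 ]), 'opening': 0.0873994152829784} 0.0188
scene 57.819627420899714 [ 0.01759042 -0.59990087  0.56449484]
top 55.28994991549317 [ 0.46541499 -0.14705748  0.90969638]
```

Run:
```python
import cv2
for n in("scene","top"):
    i=cv2.imread(f"pics/{n}0.png");cv2.imwrite(f"pics/{n}0b.png",cv2.resize(i,(800,600),interpolation=cv2.INTER_CUBIC))
```

```text
(no output)
```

View pics/scene0b.png

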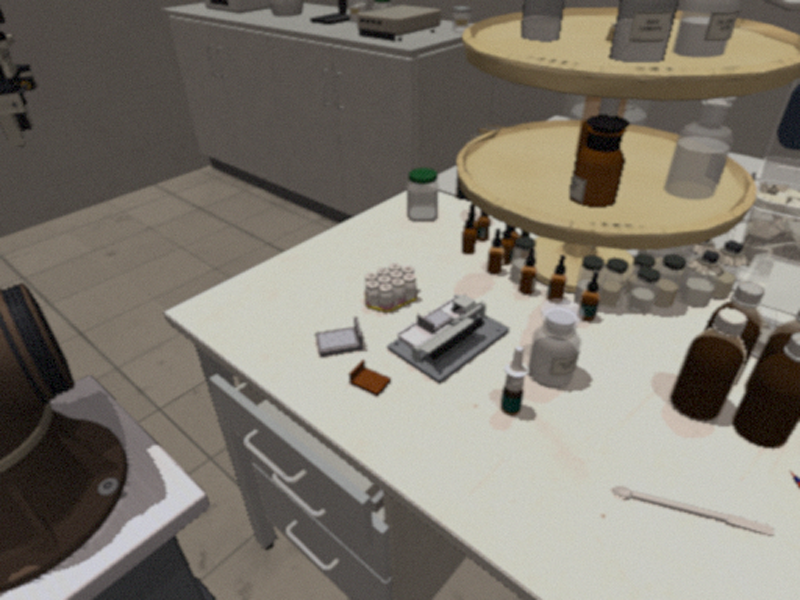

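View pics/top0b.png

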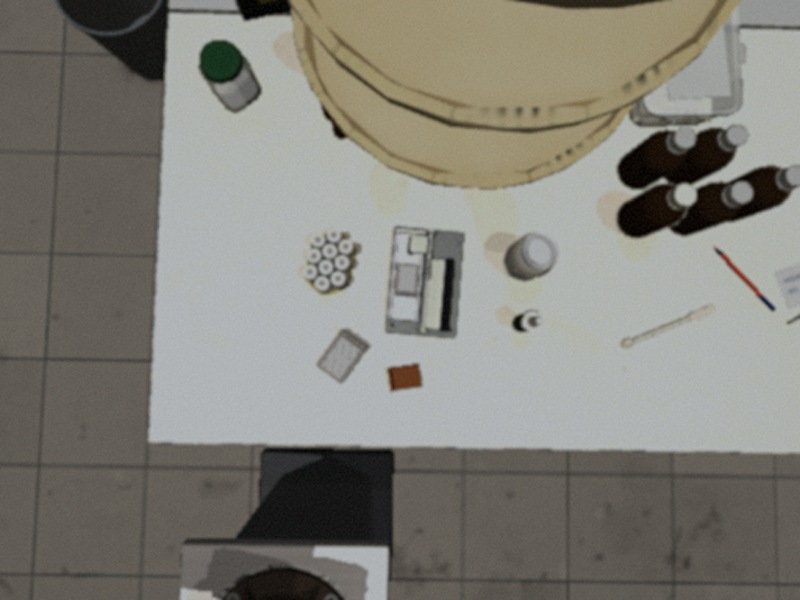

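Run:
```python
import cv2
i=cv2.imread("pics/top0.png")[138:222,238:308];cv2.imwrite("pics/topc.png",cv2.resize(i,None,fx=7,fy=7,interpolation=cv2.INTER_CUBIC))
i=cv2.imread("pics/scene0.png")[180:245,240:335];cv2.imwrite("pics/scenec.png",cv2.resize(i,None,fx=8,fy=8,interpolation=cv2.INTER_CUBIC))
```

```text
(no output)
```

View pics/topc.png

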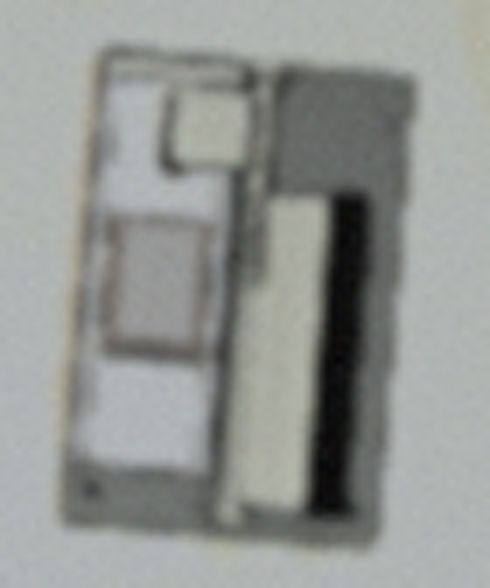

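View pics/scenec.png

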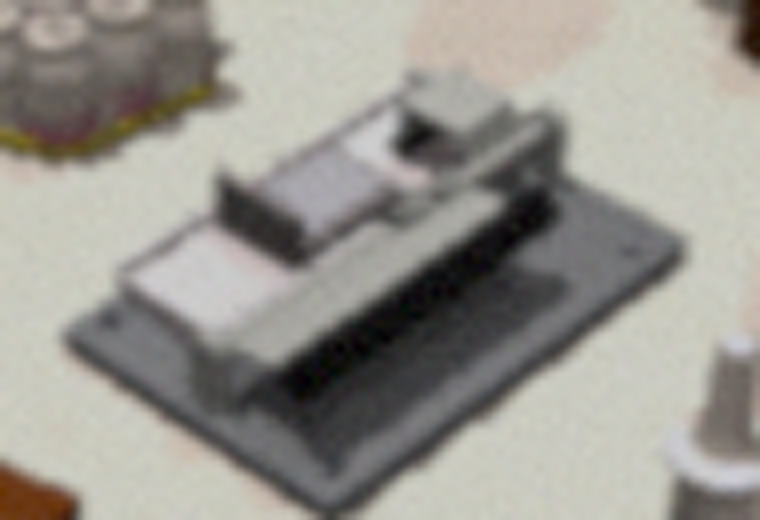

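```bash
cat > fit.py <<'E'
from h import *
from scipy.optimize import least_squares
s=np.load("top0.npy",allow_pickle=True).item();c=cam(s)
s2=np.load("scene0.npy",allow_pickle=True).item();c2=cam(s2)
T=lambda u,v:((u+.5)/7-.5+238,(v+.5)/7-.5+138)
S=lambda u,v:((u+.5)/8-.5+240,(v+.5)/8-.5+180)
obs=[(c,T(413,75),(63,-54,10)),(c,T(380,545),(-107,-54,10)),(c,T(62,522),(-107,58,10)),
(c,T(350,195),(14,-31,37)),(c,T(332,514),(-98,-31,37)),
(c2,S(685,245),(63,-54,10)),(c2,S(325,515),(-107,-54,8)),(c2,S(68,338),(-107,58,10))]
def W(p,l):
    a=p[2];l=np.array(l)/1000;return np.array([p[0]+np.cos(a)*l[0]-np.sin(a)*l[1],p[1]+np.sin(a)*l[0]+np.cos(a)*l[1],l[2]])
def r(p): return np.concatenate([proj(k,W(p,l))-o for k,o,l in obs])
q=least_squares(r,[.5,-.1,0],loss='soft_l1');p=q.x
if __name__=="__main__":
    print(p[:2],np.degrees(p[2]));print(r(p).reshape(-1,2).round(2))
    def loc(w):
        d=w[:2]-p[:2];a=p[2];return 1000*np.array([np.cos(a)*d[0]+np.sin(a)*d[1],-np.sin(a)*d[0]+np.cos(a)*d[1]])
    for k in [(103,345),(207,352)]:print("tab rear top?",loc(onz(c,*T(*k),.042)))
    for k in [(115,218),(212,225)]:print("front",loc(onz(c,*T(*k),.028)))
    for k in [(220,172),(305,217)]:print("tab top sc",loc(onz(c2,*S(*k),.042)))
    print("bar",W(p,(-42,-31,44)))
E
python3 fit.py
```

```text
[ 0.58380555 -0.21296809] -3.5289553301998344
[[ 0.42 -0.46]
 [ 0.2   0.69]
 [ 0.13  0.33]
 [-0.   -0.44]
 [-0.86  0.5 ]
 [ 0.56 -0.76]
 [ 0.77  0.29]
 [-1.48 -0.74]]
tab rear top? [-45.87030415  49.36027815]
tab rear top? [-45.38877154  13.96776987]
front [-0.33335373 48.57998651]
front [-0.02288784 14.91064879]
tab top sc [-44.55771069  48.41597462]
tab top sc [-43.08094376  14.45391862]
bar [ 0.53997704 -0.24132408  0.044     ]
```

Run:
```python
from fit import *
k=512/800
def loc(w):
    d=w[:2]-p[:2];a=p[2];return (1000*np.array([np.cos(a)*d[0]+np.sin(a)*d[1],-np.sin(a)*d[0]+np.cos(a)*d[1]])).round()
print("jar foot scene front bottom",loc(onz(c2,555*k,383*k,0)),"left/right",loc(onz(c2,530*k,370*k,0)),loc(onz(c2,578*k,370*k,0)))
print("jar top (stopper) in top",loc(onz(c,538*k,250*k,.116)), "scene stopper top",loc(onz(c2,562*k,308*k,.116)))
print("jar left edge top view @.07",loc(onz(c,506*k,257*k,.07)),loc(onz(c,506*k,257*k,.03)))
print("spray top",loc(onz(c,533*k,320*k,.113)),"scene foot",loc(onz(c2,512*k,408*k,0)))
print("vials top",loc(onz(c,330*k,262*k,.046)))
# tray lower rim nearest point
for z in(.15,.2,.25,.3): print(z,onz(c,480*k,187*k,z).round(3))
o,d=ray(*c2,500*k,215*k)
for z in(.1,.15,.2,.25,.3): print(z,onz(c2,520*k,225*k,z).round(3),onz(c2,600*k,245*k,z).round(3))
```

```text
jar foot scene front bottom [  14. -172.] left/right [  12. -130.] [  61. -181.]
jar top (stopper) in top [  23. -146.] scene stopper top [  32. -151.]
jar left edge top view @.07 [  17. -111.] [  24. -119.]
spray top [ -76. -146.] scene foot [ -69. -156.]
vials top [ -9. 150.]
0.15 [ 0.676 -0.273  0.15 ]
0.2 [ 0.662 -0.264  0.2  ]
0.25 [ 0.648 -0.256  0.25 ]
0.3 [ 0.635 -0.248  0.3  ]
0.1 [ 0.803 -0.182  0.1  ] [ 0.827 -0.322  0.1  ]
0.15 [ 0.719 -0.227  0.15 ] [ 0.739 -0.352  0.15 ]
0.2 [ 0.634 -0.272  0.2  ] [ 0.652 -0.382  0.2  ]
0.25 [ 0.549 -0.317  0.25 ] [ 0.565 -0.411  0.25 ]
0.3 [ 0.465 -0.362  0.3  ] [ 0.478 -0.441  0.3  ]
```

Run:
```python
from fit import *
w=W(p,(-66,-2,120));o=get_obs();print(w,(w-o["tool_pos"])*1000,-3.53-o["orientation"][2])
```

```text
[ 0.51780759 -0.2109018   0.12      ] [ 220.23502886 -816.2756429  -105.75109382] 22.650107846395386
```

Request:
{"method": "jog_arm", "body": {"commands": [[10,-37,0,2],[10,-37,0,2],[10,-37,0,2],[10,-37,0,2],[10,-37,0,2],[10,-37,0,2],[10,-37,0,2],[10,-37,0,2],[10,-37,0,2],[10,-37,0,2]], "fingers": 50}}

```text
clock: 0.93
tool_pos: [0.3976, 0.2338, 0.2265]
orientation: [-180.0, 0.0, -6.1]
force: [1.6, 0.2, -0.4]
opening: 0.0501
```

Request:
{"method": "jog_arm", "body": {"commands": [[10,-37,0,0.3],[10,-37,0,0.3],[10,-37,0,0.3],[10,-37,0,0.3],[10,-37,0,0.3],[10,-37,0,0.3],[10,-37,0,0.3],[10,-37,0,0.3],[10,-37,0,0.2],[10,-37,0,0]]}}

```text
clock: 1.77
tool_pos: [0.4976, -0.1362, 0.2265]
orientation: [-180.0, 0.0, -3.6]
force: [1.0, 0.6, -0.1]
opening: 0.0499
```

Request:
{"method": "jog_arm", "body": {"commands": [[5,-19,0,0],[5,-19,0,0],[5,-19,0,0],[5,-19,0,0],[0,0,-20,0],[0,0,-20,0],[0,0,-20,0],[0,0,-20,0],[0,0,0,0],[0,0,0,0]]}}

```text
clock: 2.6
tool_pos: [0.517, -0.2103, 0.1458]
orientation: [180.0, 0.2, -3.6]
force: [0.4, -0.5, 1.6]
opening: 0.0497
```

```bash
cat > look.py <<'E'
from fit import *
import sys
tag=sys.argv[1]
o=get_obs();w=o["tool_pos"]
d=w[:2]-p[:2];a=p[2]
print("local",(1000*np.array([np.cos(a)*d[0]+np.sin(a)*d[1],-np.sin(a)*d[0]+np.cos(a)*d[1],w[2]])).round(1),o["orientation"].round(2),o["force"].round(1),o["opening"],o["clock"],o["joint_pos"].round(1))
for n in sys.argv[2:]:
    s=snapshot(n);im=cv2.cvtColor(s["image"],cv2.COLOR_RGB2BGR)
    np.save(f"{n}_{tag}.npy",s,allow_pickle=True)
    cv2.imwrite(f"pics/{n}_{tag}.png",cv2.resize(im,(800,600),interpolation=cv2.INTER_CUBIC))
E
python3 look.py a wrist scene top
```

```text
local [-66.9  -1.4 145.8] [ 1.7999e+02  1.6000e-01 -3.5700e+00] [ 0.4 -0.5  1.6] 0.049651422042732034 2.6 [ -2.   13.6 -20.5   0.  -56.1  88.5]
```

View pics/wrist_a.png

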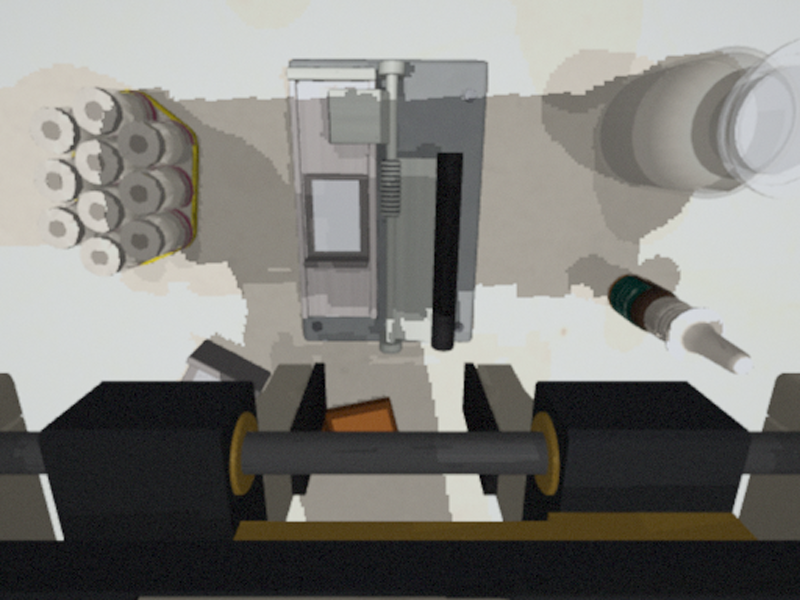

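View pics/scene_a.png

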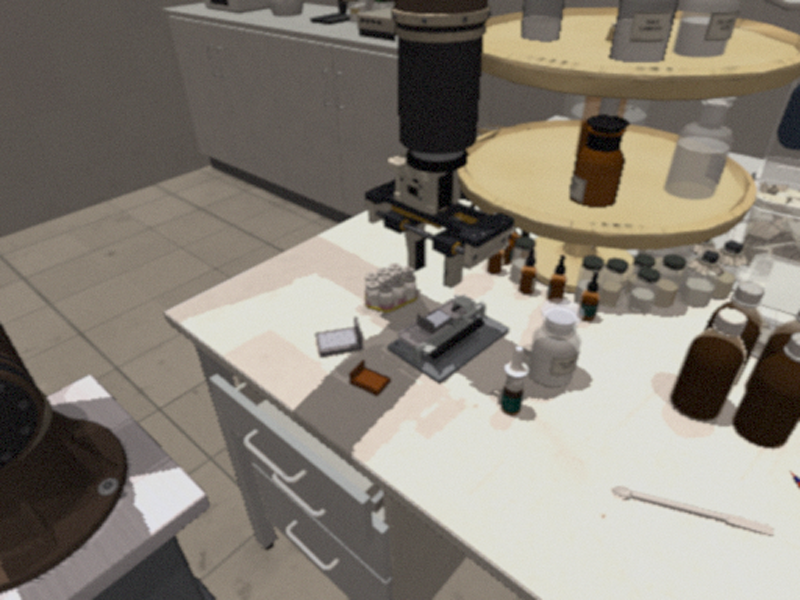

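View pics/top_a.png

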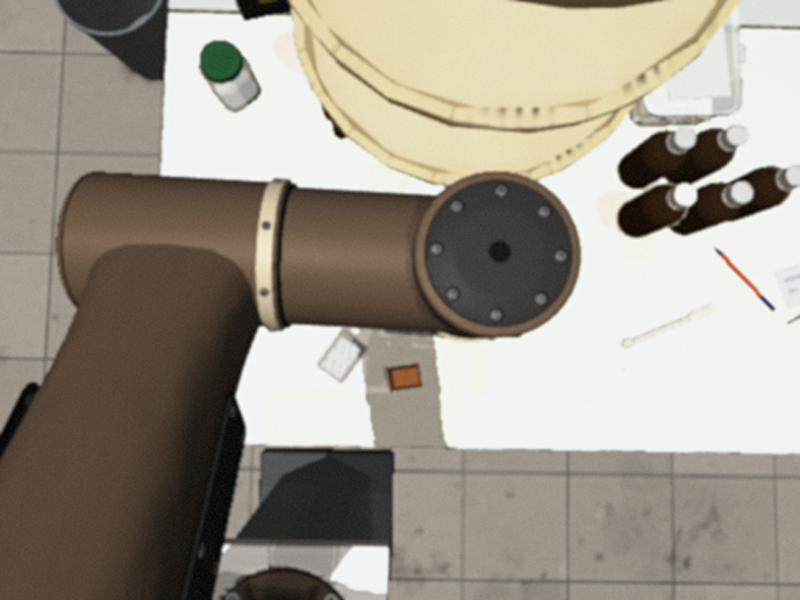

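```bash
cat > wr.py <<'E'
from fit import *
def wcam(s,o):
    f=384/2/np.tan(np.radians(s["fov_y"])/2);K=np.array([[f,0,s["cx"]],[0,f,s["cy"]],[0,0,1.]])
    M=np.array(s["mount"]);from scipy.spatial.transform import Rotation as Ro
    T=np.eye(4);T[:3,:3]=Ro.from_euler("xyz",o["orientation"],degrees=True).as_matrix();T[:3,3]=o["tool_pos"]
    A=np.linalg.inv(T@M);return K,A[:3,:3],A[:3,3]
def loc(w):
    d=w[:2]-p[:2];a=p[2];return (1000*np.array([np.cos(a)*d[0]+np.sin(a)*d[1],-np.sin(a)*d[0]+np.cos(a)*d[1]])).round(1)
E
python3 - <<'E'
from wr import *
s=np.load("wrist_a.npy",allow_pickle=True).item();o=get_obs();c3=wcam(s,o)
print(np.array(s["mount"]).round(3),s["fov_y"])
k=lambda u,v:((u+.5)*.64-.5,(v+.5)*.64-.5)
for n,u,v,z,e in[("bar rear top",443,347,.037,(-98,-31)),("bar front",450,153,.037,(14,-31)),("FR",487,62,.01,(63,-54)),("FL",289,60,.01,(63,58)),("RL",303,341,.01,(-107,58)),("tab L",304,263,.042,0),("tab R",367,264,.042,0),("tab base/plate front L",306,176,.028,0),("front R",368,176,.028,0),("stop",291,70,.02,(50,50)),("track rear L",303,317,.02,(-85,52)),("trackrear R",376,317,.02,(-85,12))]:
    print(n,loc(onz(c3,*k(u,v),z)),e)
# fingertips
for y in(-.046,-.025,.025,.046):
  w=o["tool_pos"]+np.array([0,y,0]);q=proj(c3,w);print(y,(q+.5)/.64)
E
```

```text
[[-0.001 -0.952 -0.306  0.083]
 [ 1.    -0.001  0.     0.001]
 [-0.001 -0.306  0.952 -0.158]
 [ 0.     0.     0.     1.   ]] 63.95421984510751
bar rear top [-97.4 -31.8] (-98, -31)
bar front [ 15.  -32.2] (14, -31)
FR [ 63.3 -54.3] (63, -54)
FL [64.4 56.2] (63, 58)
RL [-104.4   58.4] (-107, 58)
tab L [-44.   48.5] 0
tab R [-44.6  13. ] 0
tab base/plate front L [ 2.7 47.1] 0
front R [ 2.7 12.3] 0
stop [57.9 53.5] (50, 50)
track rear L [-84.   55.4] (-85, 52)
trackrear R [-84.1   9.2] (-85, 12)
-0.046 [518.70303663 378.53921099]
-0.025 [461.02807354 381.83969102]
0.025 [324.72029293 389.6399753 ]
0.046 [267.8926578  392.89196654]
```

Run:
```python
import cv2,numpy as np
s=np.load("wrist_a.npy",allow_pickle=True).item();i=s["image"][30:230,170:330,::-1];cv2.imwrite("pics/wc.png",cv2.resize(i,None,fx=3,fy=3,interpolation=cv2.INTER_CUBIC))
```

```text
(no output)
```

View pics/wc.png

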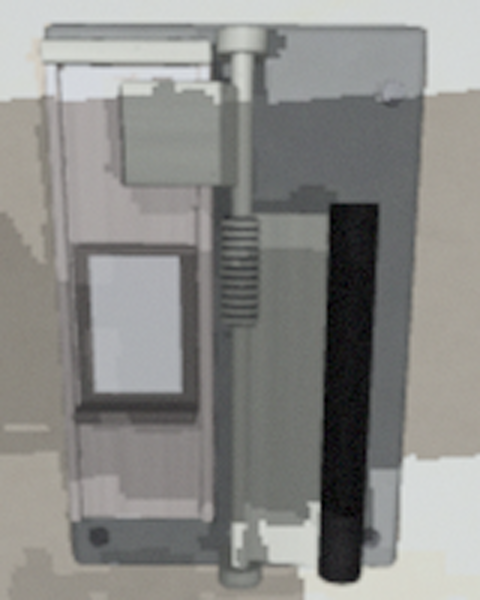

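Request:
{"method": "jog_arm", "body": {"commands": [[0,-1,-12,0],[0,0,-12,0],[0,0,-12,0],[0,0,-12,0],[0,0,-12,0],[0,0,-12,0],[0,0,-9,0],[0,0,-5,0],[0,0,0,0],[0,0,0,0]]}}

```text
clock: 3.58
tool_pos: [0.5181, -0.2113, 0.0611]
orientation: [180.0, -0.0, -3.6]
force: [0.3, 0.6, 0.8]
opening: 0.0498
```

```bash
python3 look.py b wrist scene
```

```text
local [-65.6  -2.4  61.1] [ 1.7999e+02 -3.0000e-02 -3.5600e+00] [0.3 0.6 0.8] 0.04976799493162484 3.5833 [ -2.1  19.2 -25.8   0.  -45.   88.6]
```

View pics/wrist_b.png

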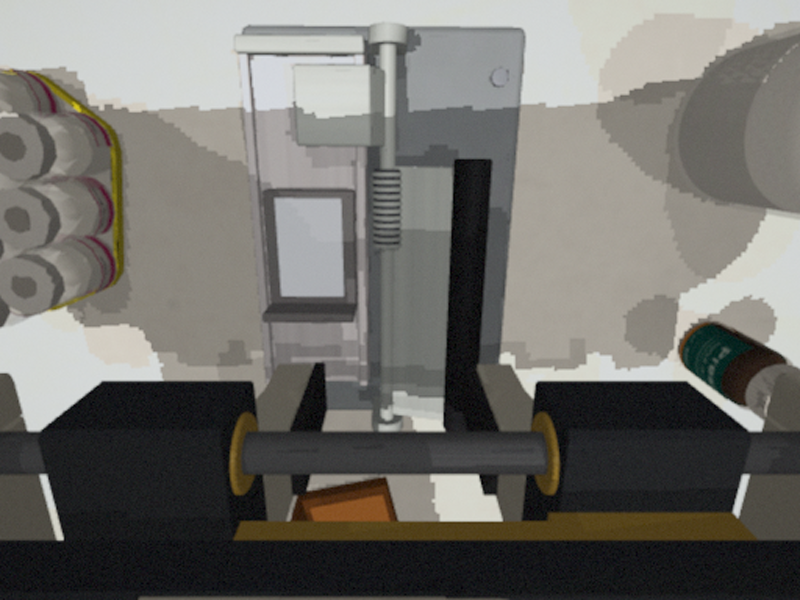

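View pics/scene_b.png

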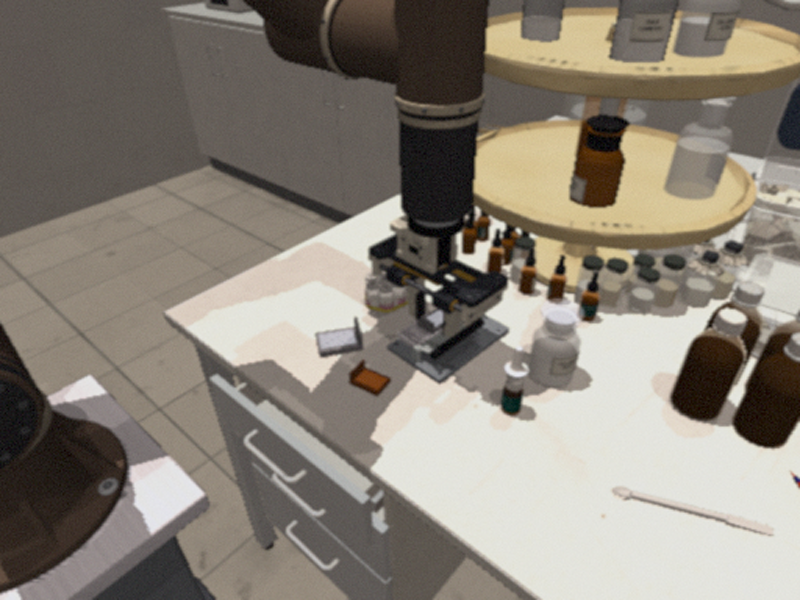

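Request:
{"method": "jog_arm", "body": {"commands": [[0,0,-6,0],[0,0,-5,0],[0,0,-4,0],[0,0,-4,0],[0,0,-3,0],[0,0,-3,0],[0,0,-3,0],[0,0,-2,0],[0,0,0,0],[0,0,0,0]]}}

```text
clock: 4.52
tool_pos: [0.5179, -0.2121, 0.0309]
orientation: [179.9, -0.0, -3.6]
force: [-1.7, -4.6, 5.7]
opening: 0.0498
```

```bash
python3 look.py c wrist
python3 - <<'E'
from wr import *
o=get_obs();s=np.load("wrist_c.npy",allow_pickle=True).item();c3=wcam(s,o)
s=np.load("wrist_b.npy",allow_pickle=True).item()
E
```

```text
local [-65.8  -3.2  30.9] [ 1.7994e+02 -1.0000e-02 -3.5500e+00] [-1.7 -4.6  5.7] 0.049836571749004764 4.5167 [ -2.2  21.5 -27.4   0.1 -41.   88.6]
```

View pics/wrist_c.png

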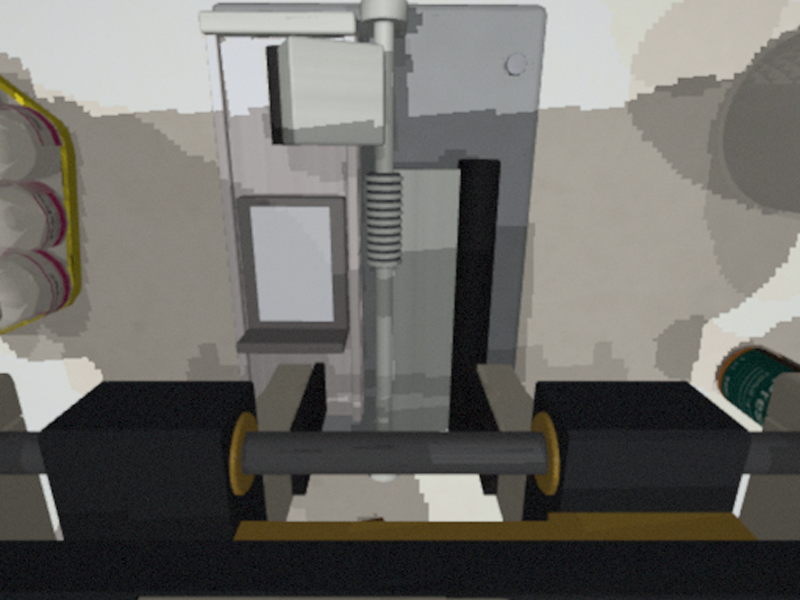

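Request:
{"method": "jog_arm", "body": {"commands": [[2,-0.1,0,0],[3,-0.2,0,0],[3,-0.2,0,0],[3,-0.2,0,0],[3,-0.2,0,0],[3,-0.2,0,0],[3,-0.2,0,0],[3,-0.2,0,0],[2,-0.1,0,0],[0,0,0,0]]}}

```text
clock: 5.4
tool_pos: [0.5413, -0.2128, 0.0302]
orientation: [-180.0, 0.2, -3.6]
force: [-4.6, 0.9, 6.0]
opening: 0.0501
```

```bash
python3 look.py d wrist
```

```text
local [-42.4  -2.5  30.2] [-180.      0.18   -3.6 ] [-4.6  0.9  6. ] 0.050120996439554005 5.4 [ -2.2  23.3 -24.4  -0.  -42.5  88.6]
```

View pics/wrist_d.png

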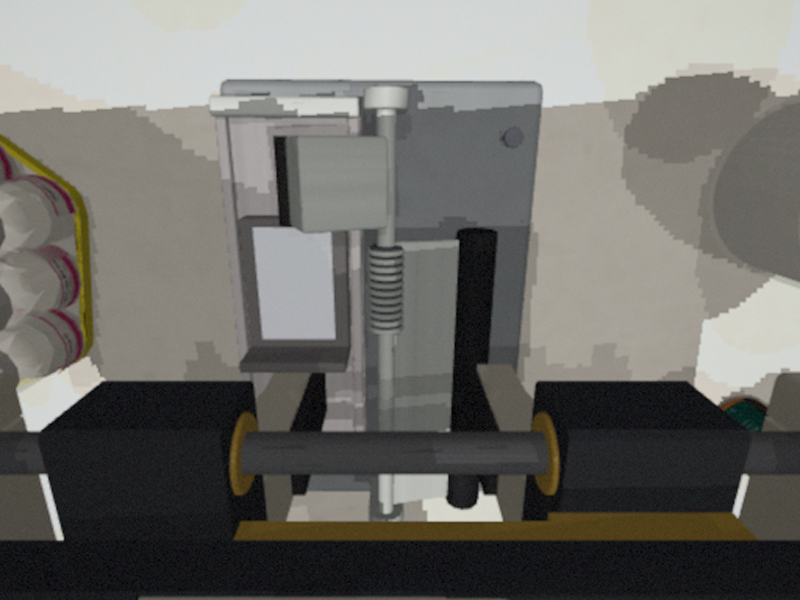

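Request:
{"method": "jog_arm", "body": {"commands": [[3,-0.2,0,0],[3,-0.2,0,0],[3,-0.2,0,0],[3,-0.2,0,0],[3,-0.2,0,0],[3,-0.2,0,0],[3,-0.2,0,0],[3,-0.2,0,0],[3,-0.2,0,0],[2,-0.1,0,0]]}}

```text
clock: 6.28
tool_pos: [0.5701, -0.2148, 0.0302]
orientation: [-180.0, 0.2, -3.6]
force: [-5.2, 0.1, 7.8]
opening: 0.0499
```

```bash
python3 look.py e wrist scene
```

```text
local [-13.6  -2.6  30.2] [-180.      0.19   -3.6 ] [-5.2  0.1  7.8] 0.04990265789823398 6.2833 [ -2.3  25.4 -20.7  -0.  -44.1  88.7]
```

View pics/wrist_e.png

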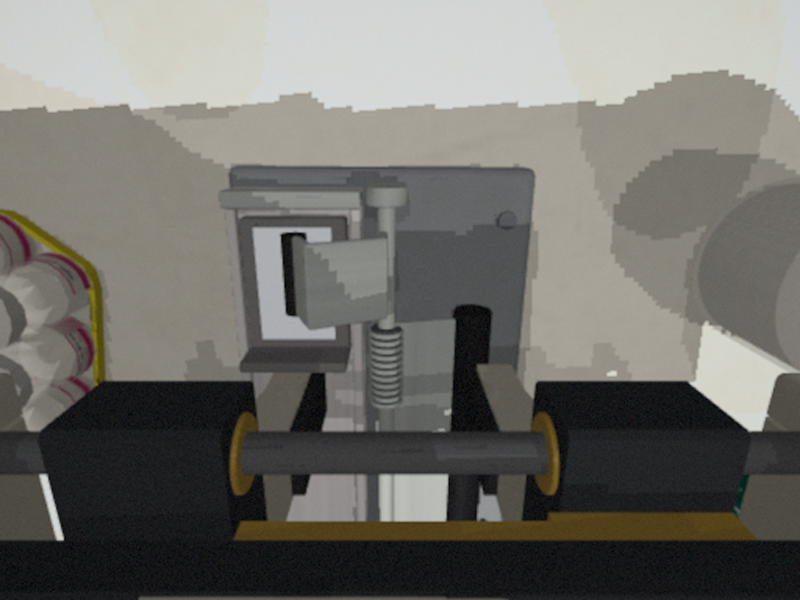

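View pics/scene_e.png

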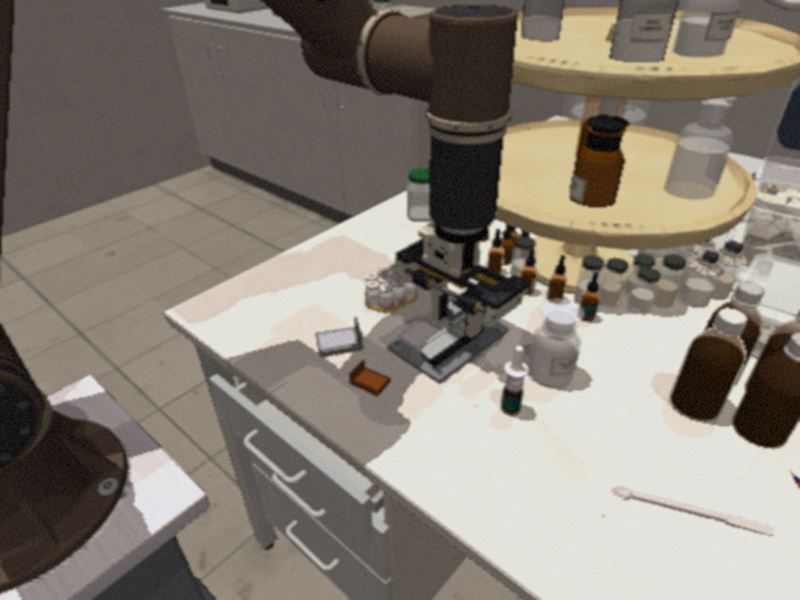

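Request:
{"method": "jog_arm", "body": {"commands": [[1,-0.1,0,0],[1,0,0,0],[1,-0.1,0,0],[1,0,0,0],[0,0,0,0],[0,0,0,0],[0,0,0,0],[0,0,0,0],[0,0,0,0],[0,0,0,0]]}}

```text
clock: 7.22
tool_pos: [0.5729, -0.2149, 0.0301]
orientation: [-180.0, 0.3, -3.6]
force: [-7.7, -0.1, 8.0]
opening: 0.05
```

```bash
python3 look.py f wrist
```

```text
local [-10.8  -2.6  30.1] [-179.99    0.29   -3.61] [-7.7 -0.1  8. ] 0.04996141134995219 7.2167 [ -2.3  25.7 -20.3  -0.  -44.4  88.7]
```

View pics/wrist_f.png

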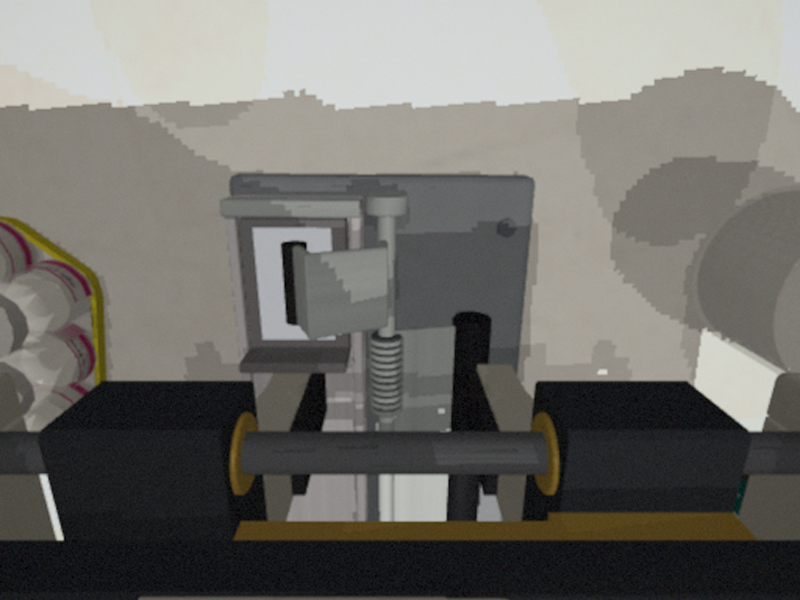

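Request:
{"method": "jog_arm", "body": {"commands": [[1,-0.1,0,0],[1,0,0,0],[1,-0.1,0,0],[1,0,0,0],[0,0,0,0],[0,0,0,0],[0,0,0,0],[0,0,0,0],[0,0,0,0],[0,0,0,0]]}}

```text
clock: 8.1
tool_pos: [0.573, -0.2149, 0.0297]
orientation: [-180.0, 0.7, -3.6]
force: [-17.9, 2.9, 16.8]
opening: 0.0498
```

```bash
python3 look.py g wrist
python3 - <<'E'
import cv2,numpy as np
s=np.load("wrist_g.npy",allow_pickle=True).item();i=s["image"][110:250,135:270,::-1];cv2.imwrite("pics/wg.png",cv2.resize(i,None,fx=4,fy=4,interpolation=cv2.INTER_CUBIC))
E
```

```text
local [-10.7  -2.6  29.7] [-179.97    0.68   -3.62] [-17.9   2.9  16.8] 0.04975412349376505 8.1 [ -2.3  25.9 -19.9  -0.1 -44.9  88.7]
```

View pics/wg.png

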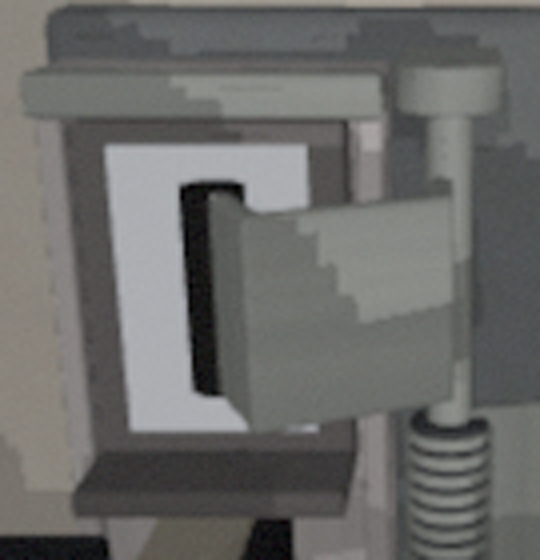

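Request:
{"method": "jog_arm", "body": {"commands": [[-2,0.1,0,0],[-2,0.1,0,0],[-2,0.1,0,0],[-2,0.1,0,0],[-2,0.1,0,0],[-3,0.2,0,0],[-3,0.2,0,0],[-2,0.1,0,0],[0,0,0,0],[0,0,0,0]]}}

```text
clock: 8.98
tool_pos: [0.5646, -0.2142, 0.0319]
orientation: [180.0, -0.3, -3.5]
force: [2.9, 0.7, 5.4]
opening: 0.0499
```

```bash
python3 look.py h wrist
```

```text
local [-19.1  -2.4  31.9] [179.97  -0.31  -3.5 ] [2.9 0.7 5.4] 0.049914394944568105 8.9833 [ -2.2  24.6 -21.8   0.1 -43.3  88.7]
```

View pics/wrist_h.png

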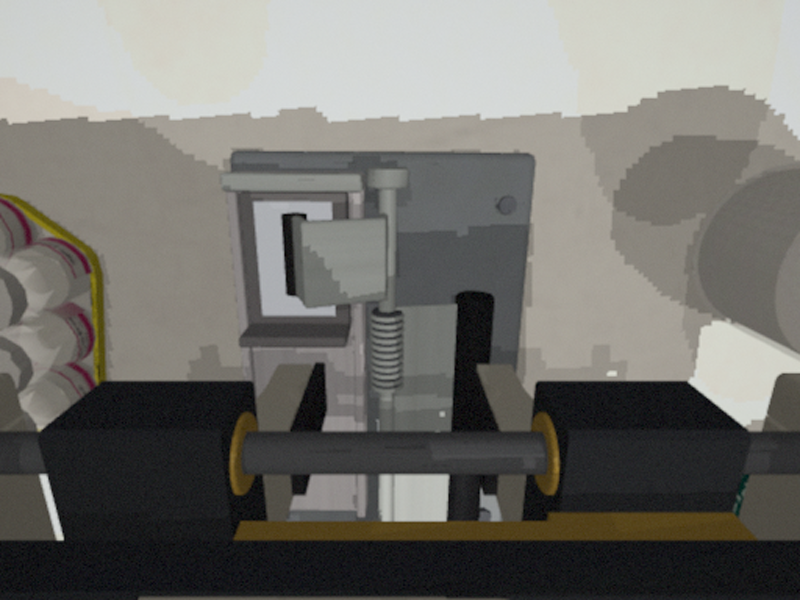

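Request:
{"method": "jog_arm", "body": {"commands": [[0,0,1,0],[0,0,1,0],[0,0,1,0],[0,0,1,0],[0,0,1,0],[0,0,2,0],[0,0,2,0],[0,0,3,0],[0,0,4,0],[0,0,5,0]]}}

```text
clock: 9.87
tool_pos: [0.5604, -0.2142, 0.0511]
orientation: [-180.0, 0.1, -3.6]
force: [-0.5, -0.4, 0.1]
opening: 0.0497
```

Request:
{"method": "jog_arm", "body": {"commands": [[-2,0,8,0],[-2,0,10,0],[-2,0,10,0],[-2,0,10,0],[-2,0,10,0],[-2,0,10,0],[-2,0,10,0],[-2,0,10,0],[-2,0,5,0],[0,0,0,0]]}}

```text
clock: 10.7
tool_pos: [0.5441, -0.2143, 0.1362]
orientation: [180.0, -0.1, -3.6]
force: [0.3, -0.3, -0.2]
opening: 0.05
```

```bash
python3 look.py i wrist scene
python3 - <<'E'
import cv2,numpy as np
s=np.load("wrist_i.npy",allow_pickle=True).item();i=s["image"][20:230,150:330,::-1];cv2.imwrite("pics/wi.png",cv2.resize(i,None,fx=2.8,fy=2.8,interpolation=cv2.INTER_CUBIC))
E
```

```text
local [-39.5  -3.7 136.2] [ 1.7999e+02 -1.3000e-01 -3.5700e+00] [ 0.3 -0.3 -0.2] 0.0499522110397905 10.7 [ -2.3  16.3 -18.1   0.  -55.5  88.8]
```

View pics/wi.png

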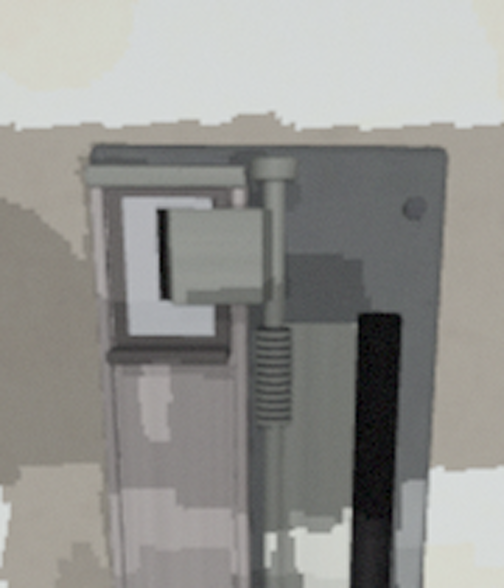

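View pics/scene_i.png

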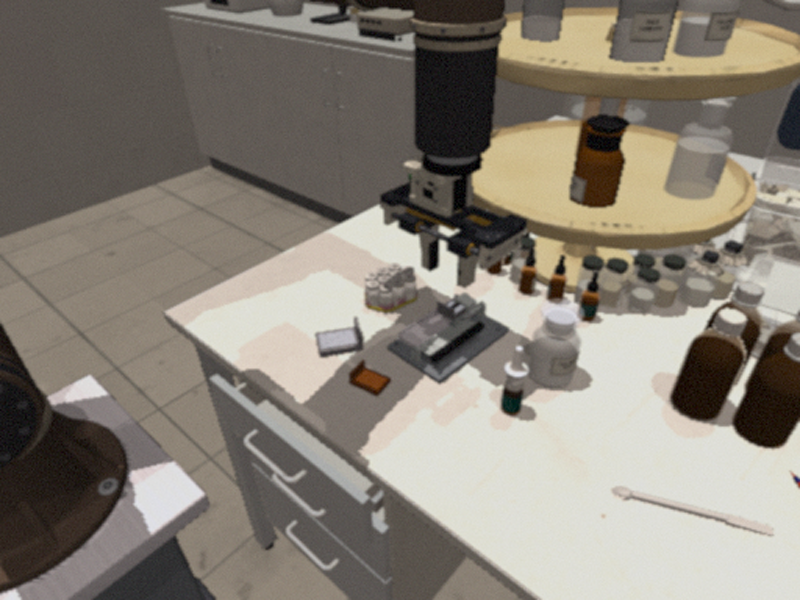

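Run:
```python
from wr import *
s=np.load("wrist_i.npy",allow_pickle=True).item();c3=wcam(s,get_obs())
k=lambda u,v:((u+.5)/2.8-.5+150,(v+.5)/2.8-.5+20)
for n,u,v,z in[("tab L rear",110,361,.042),("tab R rear",228,360,.042),("plate front",115,191,.028),("bar front",379,314,.03),("base FR",446,150,.01),("base FL",92,147,.01)]:print(n,loc(onz(c3,*k(u,v),z)))
close_job()
```

```text
tab L rear [ 0.6 47.3]
tab R rear [ 0.8 12.8]
plate front [47.8 45.5]
bar front [ 12.6 -32.2]
base FR [ 59.9 -53.3]
base FL [60.9 55.1]
the job is handed in; nothing more can be done
```

The carrier is loaded and clamped in the stage, and I handed the job in at about 10.7 s of the 37 s allowed. One fingertip held the black bar down while the other pushed the carrier by its tab under the jaw to the end stop. I then backed off the tab, let the bar up slowly and drew clear.

- **Home against the stop:** The push stalled at the stop, with the force along x rising from about 8 to 18 N. In the last picture the tab's rear face measures +0.6 to +0.8 mm in the stage frame, against a nominal 0. That is within the camera's 2 mm error. I read this in the same script that handed the job in, so I did not act on it beforehand.
- **Square in the track:** The two ends of the tab agree to 0.2 mm, so the carrier is not skewed.
- **Clip:** In the last picture the jaw is down on the carrier. I did not measure the clip angle itself.
- **Robot:** The fingertips are about 136 mm above the table, clear of everything, and the residual force is near zero.
- **Bystanders:** The reagent jar, spray bottle and vials look unmoved in the last scene view. I judged this by eye and did not measure it.
- **Disagreement:** The base plate's front edge read about 60 to 61 mm in that last picture, 2 to 3 mm short of its nominal 63 mm. That suggests up to about 3 mm of error towards the front of the wrist view. The stalled push is therefore the stronger evidence that the carrier is fully home.

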